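# Fit the keyed end stop and load the kit feed lane

### The job

Make the sloped kit feed lane ready: find the metal end stop whose outline matches the cutout at the lane's foot, turn it the way it fits and seat it fully home in the pocket. Then load the two kit boxes from the lane's upper part, upright and with their long sides across the lane, so that they slide down: first the low box, until it rests against the end stop, then the tall box, until it rests against the low one. Leave the spare end stop and everything else where it stands.

Things in the scene. Friction and masses are not known exactly. Their poses are not given: they have to be found in the camera images.
- lane: sloped feed lane on a fixed grey stand (140 wide, 270 long), its foot towards the robot. Origin: on the lane floor's surface, midway across, at the middle of the pocket's main slot, 65 above the worktop. x points up the slope (26 degrees above level, away from the robot), y across it to the left seen from the robot, z square to the floor. Lane sizes below are mm in this frame
- pocket (a point): keyed pocket with a dark floor at the lane's foot, 12 deep, its rim level with the lane floor: main slot x -20.5 to 20.5, y -57.5 to 57.5, joined to a tab slot x -50.5 to -20.5, y 5.5 to 54.5 (2.5 to 3 clearance round the stop). Point: main slot's centre on the pocket's floor; axes as the lane's
- load_point (a point): point on the white lane floor at x = 130, midway across; axes as the lane's. Slippery floor from x = 20.5 to the open top at 215; aluminium side guides from x = 24 to 215, 126 apart inside, 25 high. A box set down here slides down by itself to whatever stops it
- end_stop_grip (a point): the right end stop: aluminium, about 350 g, 57 high, stands base down. Base 12 thick: bar 36 (x) by 110 (y), with an offset tab at y 8 to 52 sticking out 30 to -x. Wall on the bar's +x edge, 16 (x) by 100 (y). Point: the wall's centre, 34.5 above the underside, x = 10 from the bar's middle; grasp across the 16. z up. Seated, its axes agree with the lane's and the point is at (10, 0, 22.5)
- low_box_center (a point): the low kit box: pale green-white card box, 60 (x) by 110 (y) by 60 high, about 0.15 kg, standing upright; point at its centre, z up. Grasp across the 60 side. Either end may point left. At rest against the stop's wall its centre is at about x = 47 in the lane frame
- tall_box_center (a point): the tall kit box: cream card box, 58 (x) by 100 (y) by 75 high, about 0.15 kg, standing upright; point at its centre, z up. Grasp across the 58 side. Either end may point left. At rest behind the low box its centre is at about x = 106 in the lane frame
- dropper_center (a point): amber dropper bottle, 25 across, 65 high; point at its centre
- white_dropper_center (a point): white dropper bottle, 24 across, 62 high; point at its centre
- spare_stop_grip (a point): the spare end stop, the mirror image of the right one (tab at y = -52 to -8, all else equal), which cannot go into the pocket; point and axes as for end_stop_grip
There are look-alikes about, which are no part of the job. What is shaped like the part that bears tall_box_center but blue is not meant. What is shaped like the part that bears low_box_center but brown is not meant.

How it is judged:
By the outcome, as a careful person would: the job done as asked, in the order asked, and still so for the second after the job is handed in, with the robot touching nothing.
It also fails if it takes over 72 s, if anything falls off the work surface, if the arm or the gripper's body presses on something with over 40 N, if the wrist force passes 120 N, or if a joint passes its speed limit or range.

### The arm

A 6-joint arm with a two-finger parallel gripper is mounted at the origin on a cart in front of the work surface, level with it; the furniture and walls round the work are solid. World frame = base frame: x ahead of the robot, y to its left, z up, the work surface at z = 0. Lengths are in m, angles in rad, forces in N, time in s.
With the tool pointing down it reaches from about 0.375 to 0.9 m from the base axis. Payload 3.1 kg.
Tool frame: the origin (TCP) lies between the finger pads; the fingertips stand 19 mm ahead of it and the grasp point (between the pads) is the TCP; z points along the fingers, y is the direction in which the jaws open and shut (so a half turn about z gives the same grasp; the last joint's range is limited). The gripper opens to 87 mm and grips with 3 to 60 N. Pads are 19 mm wide; open, the fingers measure 117 mm over their backs; the gripper's body (75 mm by 190 mm) begins 51 mm behind the grasp point.
Start: joints at [1.093, 0.527, 1.433, -0, 1.181, -0.178], TCP at [0.185, 0.597, 0.205] pointing down, gripper open.
Joint ranges: [-3.08, 3.08], [-0.75, 2.2], [0.22, 2.44], [-1.43, 4.57], [0, 2.65], [-2.85, 2.85]. Speed limits (rad/s): [2.79, 2.79, 3.14, 3.14, 3.14, 3.14].

### API

Orientations are given as a unit quaternion [x, y, z, w].
In Python, from rig import robot gives the robot as it stands.
- The arm moves only by the tool apply_moves, never from a script. Its argument "series" is a list of rows, each a list of 7 numbers: the shift along the tool's x, y, z in cm, then the turn, a rotation vector about the tool's x, y, z in degrees, then the opening, from 0 (shut) to 1 (fully open). In form: [[dx, dy, dz, rx, ry, rz, grip], ...]. A call has 1 to 5 rows; each row is the pose to reach, as a shift and turn from the pose commanded when the call began, along the tool's axes at that moment; what a row does not reach only later rows make up. A row lasts 1/12 s, in which the tool goes at most 41.7 mm and 7.16 degrees, less where a joint would pass 70% of its speed; a pose out of reach is approached as far as the arm can. A call with a gripper value outside its range is refused whole. The fingers move at their own pace and stop on an object; "newtons" is the grip in N (left out, the last holds). Time passes only in rows, so rows that repeat a pose let the fingers close. It gives the time, the measured TCP pose, the force and the opening at its end, in the units of the state.
- robot.get_obs(): the state, without advancing time (a new reading comes with each control period).
- robot.camera(name): name is "scene" or "side" or "wrist"; returns the picture (480x640x3 uint8, red, green, blue); there is no depth.
- robot.camera_params(name): a dict with "mtx" (3x3 intrinsics, pixels), "D" ([k1, k2, p1, p2, k3] as OpenCV has them; the pictures are not rectified), "origin" and "rotation" of the camera in the world. Camera axes: x right, y down, z forward; pixel columns grow to the right and rows downward; lengths in m; the calibration is good to about 2 mm. A picture is of the moment at which its call begins: read the wrist's pose just before it. camera_params takes no time and is no camera call; for the wrist camera it gives the pose at the moment of the call.
- robot.hand_in(): hands the job in, once; it reports no verdict.
The state is a dict: "time": time; "q": joint angles; "joint_velocities": joint speeds; "joint_torque": joint torques, N m; "position": TCP position; "tool_rot": TCP orientation; "ft_force": force on the tool from outside, world axes, zero at the start; "moment": the same for the moment, N m; "grip_width": finger opening in m.
Only numpy, scipy, OpenCV 4.12 (cv2) and the standard library are available. Lean on these libraries where they do the work, as an engineer would, in place of code of your own. Each camera call takes 0.05 s, during which the arm holds its last target. There are 200 camera calls.

## Working session

There is one attempt and no reset: what is moved stays moved. The work goes in short steps, Python scripts to look and compute and a tool call to move; the robot and the scene stay as the last step left them, time stands still between calls to the robot, and variables do not carry over. Pictures are saved under pics/ and viewed, about 8 in all and at most 12, crops included, and the job is handed in when it is done.

Besides the shell and the picture viewer there is one more tool, called after "Request:" as a command line: name --pt "numbers of a row" for each row, then --argument value for the rest. apply_moves: Moves the arm, as the interface text tells. Its arguments: {"type":"object","properties":{"series":{"type":"array"},"newtons":{"type":"number"}},"required":["series"]}

```bash
ls; mkdir -p pics; cat > h.py <<'E'
import numpy as np, cv2
from scipy.spatial.transform import Rotation as R
from rig import robot
def ray(name,px,P=None):
    P=P or robot.camera_params(name)
    u=cv2.undistortPoints(np.array(px,float).reshape(-1,1,2),np.array(P["mtx"]),np.array(P["D"])).reshape(-1,2)
    d=np.c_[u,np.ones(len(u))]@np.array(P["rotation"]).reshape(3,3).T
    return np.array(P["origin"]),d
def onz(name,px,z,P=None):
    o,d=ray(name,px,P); return o+d*((z-o[2])/d[:,2])[:,None]
def proj(name,X,P=None):
    P=P or robot.camera_params(name); Rm=np.array(P["rotation"]).reshape(3,3)
    c=(np.array(X,float).reshape(-1,3)-np.array(P["origin"]))@Rm
    r,_=cv2.projectPoints(c,np.zeros(3),np.zeros(3),np.array(P["mtx"]),np.array(P["D"])); return r.reshape(-1,2)
def snap(name,f):
    im=robot.camera(name); cv2.imwrite("pics/"+f,im[:,:,::-1]); return im
E
python3 - <<'E'
from h import *
for n in("scene","side","wrist"):
    snap(n,n+"0.png"); p=robot.camera_params(n); print(n,np.round(p["origin"],3),np.round(p["rotation"],3).tolist(),np.round(p["mtx"],1).tolist())
o=robot.get_obs();print(o)
E
```

```text
pics
scene [0.025 0.828 1.233] [-0.276, 0.9, -0.322, 0.095] [[499.2, 0.0, 311.8], [0.0, 499.2, 247.4], [0.0, 0.0, 1.0]]
side [0.396 0.954 0.795] [-0.073, 0.899, -0.432, 0.027] [[445.6, 0.0, 315.4], [0.0, 445.6, 246.6], [0.0, 0.0, 1.0]]
wrist [0.114 0.618 0.384] [0.797, 0.588, 0.081, 0.11] [[416.1, 0.0, 314.6], [0.0, 416.1, 238.5], [0.0, 0.0, 1.0]]
{'time': 0.15, 'q': array([ 1.09248916e+00,  5.28304089e-01,  1.43360448e+00,  5.91574476e-06,
        1.18141510e+00, -1.78499828e-01]), 'joint_velocities': array([-0.0005161 , -0.00134816, -0.00408367, -0.00093684, -0.00034142,
       -0.00069285]), 'joint_torque': array([ 4.32042580e-04, -4.40429056e+01, -1.76842707e+01,  6.33663149e-02,
        5.52689075e-02, -8.52394464e-05]), 'position': array([0.18427628, 0.59659231, 0.20436596]), 'tool_rot': array([ 1.49343939e-01,  9.88784931e-01, -8.18371283e-04, -2.81743420e-04]), 'ft_force': array([-0.00923434, -0.21205242, -0.08501379]), 'moment': array([-0.00377885, -0.02917127, -0.0228844 ]), 'grip_width': 0.08699372109546409}
```

Rotation is a quaternion; adjusting the helper and viewing.

```bash
sed -i 's/np.array(P\["rotation"\]).reshape(3,3)/R.from_quat(P["rotation"]).as_matrix()/' h.py; cat h.py | grep -c from_quat
```

```text
2
```

View pics/scene0.png

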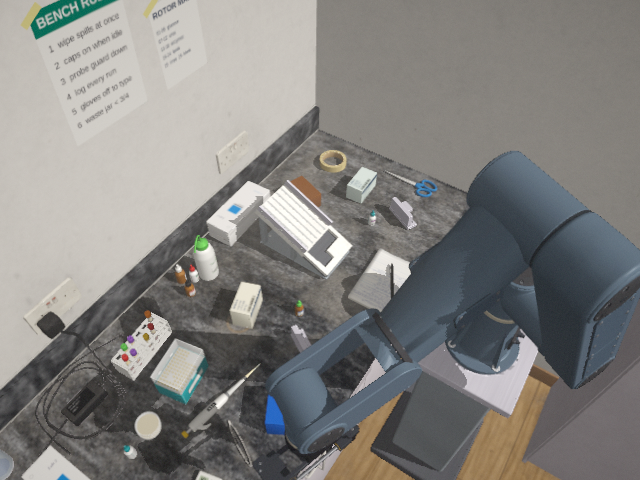

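View pics/side0.png

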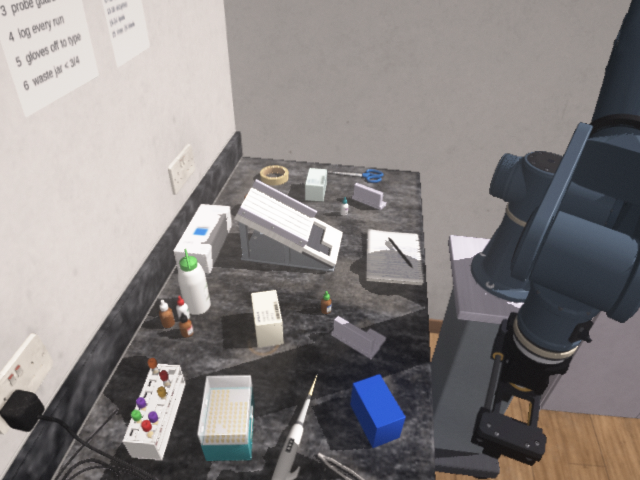

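The side view shows the low box (pale green) at (317,184), the cream tall box at (266,318), and stops at (368,195) and (358,338). The lane foot is at (325,245), and the blue box at (377,410) is a decoy. I'll enlarge the stops, the pocket and the boxes next.

```bash
python3 - <<'E'
from h import *
im=cv2.imread("pics/side0.png")
c=lambda x,y,w,h:cv2.resize(im[y:y+h,x:x+w],(400,300),interpolation=cv2.INTER_CUBIC)
cv2.imwrite("pics/crop1.png",np.vstack([np.hstack([c(300,160,100,75),c(310,300,100,75)]),np.hstack([c(230,180,120,90),c(235,280,100,75)])]))
E
```

```text
(no output)
```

View pics/crop1.png

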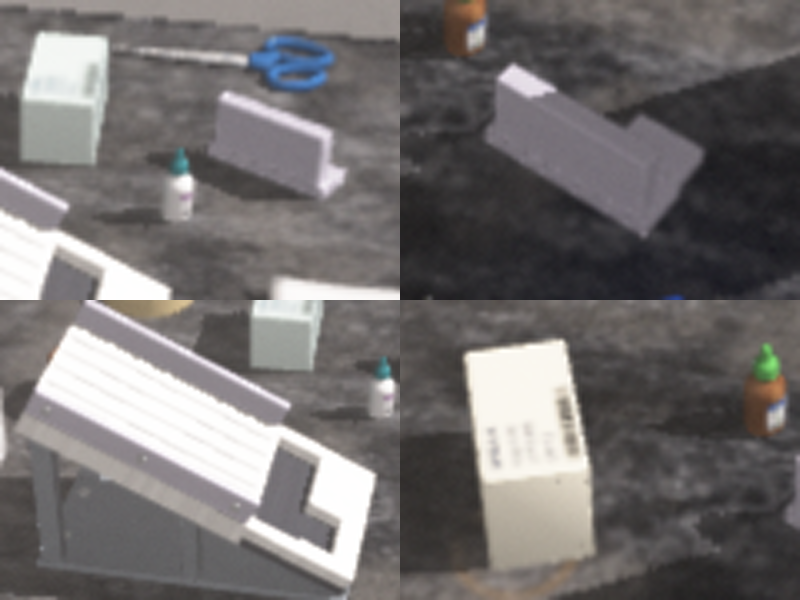

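Crop: the pocket's tab slot is on the near (+y) side. The near stop, B, at side (358,338) has its tab behind the wall at its right end. With +x facing the camera, that is the +y end, so B is the right one. The far stop, A, at (368,195) shows only the bar past its right end, so its tab is at the other end and it is the spare. Next I'll work out positions.

```bash
python3 - <<'E'
from h import *
f=lambda a:np.round(a*1000).tolist()
print("wallB top",f(onz("side",[(334.25,319.5),(338.3,316.3),(371.3,337.5)],.057)[:,:2]))
print("B bottom",f(onz("side",[(371.3,358.75),(331.8,334.3)],.0)[:,:2]))
t=onz("side",[(251.3,293.3),(276.3,290),(282.5,323),(255.8,325.5)],.075)[:,:2];print("tall",f(t),f(t.mean(0)))
t=onz("side",[(309.3,168.3),(326.8,169.3),(324.3,183),(305.8,182)],.06)[:,:2];print("low",f(t),f(t.mean(0)))
s=np.sin(np.radians(26))
z=lambda x:.065+x*s
print("foot",f(onz("side",[(342.5,232.5),(335,264.6)],z(-.055))[:,:2]))
print("pocket top edge",f(onz("side",[(315,222),(303.5,246)],z(.0205))[:,:2]))
E
```

```text
wallB top [[447.0, 289.0], [440.0, 279.0], [363.0, 327.0]]
B bottom [[357.0, 339.0], [451.0, 284.0]]
tall [[643.0, 258.0], [589.0, 238.0], [554.0, 334.0], [608.0, 350.0]] [598.0, 295.0]
low [[613.0, -369.0], [554.0, -373.0], [549.0, -282.0], [609.0, -277.0]] [581.0, -325.0]
foot [[465.0, -53.0], [469.0, 87.0]]
pocket top edge [[543.0, -44.0], [556.0, 66.0]]
```

```bash
cat >> h.py <<'E'
def pose(p,yaw,tilt=0):
    """tool y along object's x (yaw deg, tilted up by tilt deg), tool z = -object z"""
    O=R.from_euler("z",yaw,degrees=True)*R.from_euler("y",-tilt,degrees=True); M=O.as_matrix()
    return np.array(p,float),R.from_matrix(np.c_[M[:,1],M[:,0],-M[:,2]])
def plan(ways,start=None):
    """print shift/turn per call, chained"""
    o=robot.get_obs(); p,r=start or (o["position"],R.from_quat(o["tool_rot"]))
    for k,(P,Q) in enumerate(ways):
        s=r.inv().apply(P-p)*100; t=np.degrees((r.inv()*Q).as_rotvec())
        n=max(np.linalg.norm(s)/4.17,np.linalg.norm(t)/7.16)
        print(k,np.round(s,2).tolist(),np.round(t,1).tolist(),"rows %.1f"%n)
        p,r=P,Q
E
python3 - <<'E'
from h import *
o=robot.get_obs();r=R.from_quat(o["tool_rot"]);P=robot.camera_params("wrist")
C=R.from_quat(P["rotation"]); cr=r.inv()*C; co=r.inv().apply(np.array(P["origin"])-o["position"]); print(np.round(co,3),np.round(cr.as_matrix(),2).tolist())
A=pose((.40,.27,.20),62)
for nm,T in(("B",A),("lane",pose((.50,.0,.25),-4,26))):
    Pw=dict(P,origin=T[0]+T[1].apply(co),rotation=(T[1]*cr).as_quat())
    print(nm,proj("wrist",[(.36,.335,0),(.45,.285,0),(.40,.304,.057),(.467,.017,.041),(.49,.015,.065),(.465,-.053,.041),(.469,.087,.041),(.6,.01,.12)],Pw).round().tolist())
plan([A])
E
```

```text
[ 0.073 -0.    -0.18 ] [[-0.0, -0.96, -0.27], [1.0, -0.0, 0.0], [-0.0, -0.27, 0.96]]
B [[358.0, 130.0], [353.0, 242.0], [353.0, 197.0], [114.0, 395.0], [116.0, 431.0], [56.0, 421.0], [176.0, 367.0], [158.0, 570.0]]
lane [[-71.0, -260.0], [88.0, -157.0], [-11.0, -259.0], [172.0, 193.0], [205.0, 195.0], [182.0, 269.0], [161.0, 108.0], [353.0, 192.0]]
0 [-30.26, -24.83, 0.47] [-0.1, -0.0, 10.8] rows 9.4
```

Request:
apply_moves --pt "-15.1 -12.4 0.2 0 0 10.8 1" --pt "-15.1 -12.4 0.2 0 0 10.8 1" --pt "-15.1 -12.4 0.2 0 0 10.8 1" --pt "-15.1 -12.4 0.2 0 0 10.8 1" --pt "-15.1 -12.4 0.2 0 0 10.8 1"

```text
time: 0.57
position: [0.293, 0.4311, 0.2028]
tool_rot: [0.242, 0.97, -0.001, 0.0]
ft_force: [0.2, 0.1, -0.9]
grip_width: 0.0868
```

Request:
apply_moves --pt "-17.1 -9.4 0.2 0 0 0 1" --pt "-17.1 -9.4 0.2 0 0 0 1" --pt "-17.1 -9.4 0.2 0 0 0 1" --pt "-17.1 -9.4 0.2 0 0 0 1" --pt "-17.1 -9.4 0.2 0 0 0 1"

```text
time: 0.98
position: [0.4006, 0.268, 0.2011]
tool_rot: [0.242, 0.97, -0.0, 0.0]
ft_force: [-0.4, 0.6, 0.1]
grip_width: 0.087
```

```bash
python3 - <<'E'
from h import *
import pickle
o=robot.get_obs();P=robot.camera_params("wrist");snap("wrist","w1.png");pickle.dump(P,open("w1.pkl","wb"));print(o["position"],o["time"],np.abs(o["joint_velocities"]).max())
E
```

```text
[0.40057788 0.26802237 0.20110552] 0.9833 0.6894230344992276
```

View pics/w1.png

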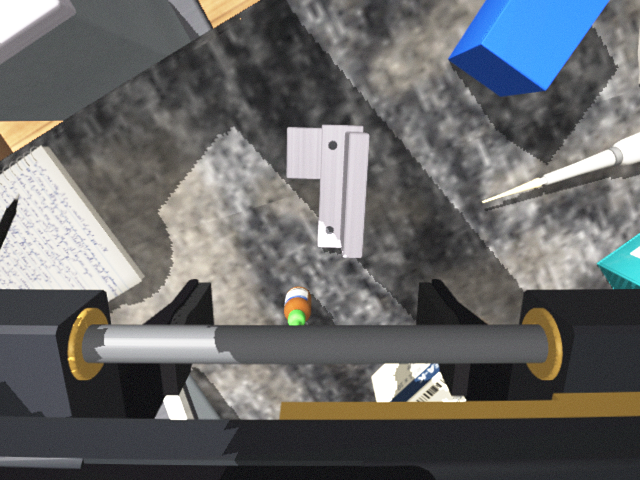

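The wrist view shows the stop at (335,190). Its tab is at (303,152), towards −x (left) and +y (up), so this is the right end stop. The arm was still settling, so I'll retake the picture and enlarge it for exact corners.

```bash
python3 - <<'E'
from h import *
import pickle
P=robot.camera_params("wrist");im=snap("wrist","w2.png");pickle.dump(P,open("w2.pkl","wb"));o=robot.get_obs();print(o["position"],R.from_quat(o["tool_rot"]).as_quat())
c=cv2.cvtColor(im,cv2.COLOR_RGB2BGR)[110:270,270:400]
cv2.imwrite("pics/w2c.png",cv2.resize(c,None,fx=3.75,fy=3.75,interpolation=cv2.INTER_CUBIC))
E
```

```text
[0.40174826 0.26771148 0.20112206] [ 2.44567845e-01  9.69631906e-01 -2.54662977e-04  6.86187829e-04]
```

View pics/w2c.png

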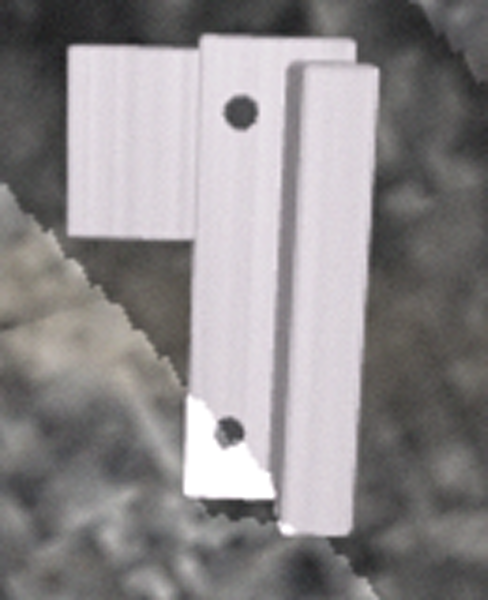

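```bash
python3 - <<'E'
from h import *
import pickle
P=pickle.load(open("w2.pkl","rb"))
px=np.array([(305,62),(379,66),(351,534),(283,530)])/3.75+(270,110)
X=onz("wrist",px,.057,P); print(X.round(4).tolist())
bp=np.array([(200,34),(185,497)])/3.75+(270,110); b=onz("wrist",bp,.012,P); print("bar -x edge",b.round(4).tolist())
c=X.mean(0); d=(X[0]+X[1]-X[2]-X[3])[:2]; yaw=np.degrees(np.arctan2(d[1],d[0]))-90
d2=(b[0]-b[1])[:2]; print("c",c,"yaw",yaw,np.degrees(np.arctan2(d2[1],d2[0]))-90, np.linalg.norm(d)/2,np.linalg.norm(d2))
x=np.array([np.cos(np.radians(yaw)),np.sin(np.radians(yaw))]); print("perp bar edge->wall centre (28)",(c[:2]-b[:,:2].mean(0))@x)
plan([pose((c[0],c[1],.10),yaw),pose((c[0],c[1],.0345),yaw),pose((c[0],c[1],.17),yaw)])
E
```

```text
[[0.3556, 0.3225, 0.057], [0.3633, 0.3353, 0.057], [0.4492, 0.2864, 0.057], [0.4414, 0.2737, 0.057]]
bar -x edge [[0.3412, 0.3073, 0.012], [0.4367, 0.2526, 0.012]]
c [0.40239169 0.30446352 0.057     ] yaw 60.343220728273025 60.18281984302945 0.09874562996781451 0.11001522513204885
perp bar edge->wall centre (28) 0.027998414117516156
0 [1.7, 3.27, 10.11] [-0.0, 0.1, 1.3] rows 2.6
1 [0.0, 0.0, 6.55] [0.0, 0.0, 0.0] rows 1.6
2 [0.0, 0.0, -13.55] [0.0, 0.0, 0.0] rows 3.2
```

Request:
apply_moves --pt "1.7 3.27 5 0 0 1.3 1" --pt "1.7 3.27 10.1 0 0 1.3 1" --pt "1.7 3.27 13 0 0 1.3 1" --pt "1.7 3.27 16.65 0 0 1.3 1" --pt "1.7 3.27 16.65 0 0 1.3 1"

```text
time: 1.5
position: [0.3946, 0.3067, 0.0289]
tool_rot: [0.252, 0.968, -0.004, -0.005]
ft_force: [-1.4, -0.4, -0.1]
grip_width: 0.087
```

Request:
apply_moves --pt "0 0 0 0 0 0 1" --pt "0 0 0 0 0 0 0" --pt "0 0 0 0 0 0 0" --pt "0 0 0 0 0 0 0" --pt "0 0 0 0 0 0 0" --newtons 40

```text
time: 1.92
position: [0.4009, 0.3084, 0.0369]
tool_rot: [0.253, 0.968, 0.002, 0.002]
ft_force: [0.2, -0.5, 0.4]
grip_width: 0.0679
```

Request:
apply_moves --pt "0 0 0 0 0 0 0" --pt "0 0 0 0 0 0 0" --pt "0 0 0 0 0 0 0" --pt "0 0 0 0 0 0 0" --pt "0 0 0 0 0 0 0"

```text
time: 2.33
position: [0.3994, 0.3076, 0.0347]
tool_rot: [0.253, 0.968, 0.0, 0.0]
ft_force: [-0.5, -0.2, 0.2]
grip_width: 0.035
```

Request:
apply_moves --pt "0 0 0 0 0 0 0" --pt "0 0 0 0 0 0 0" --pt "0 0 0 0 0 0 0" --pt "0 0 0 0 0 0 0" --pt "0 0 0 0 0 0 0"

```text
time: 2.75
position: [0.399, 0.3073, 0.0345]
tool_rot: [0.253, 0.968, -0.0, -0.0]
ft_force: [-0.8, -1.7, 0.4]
grip_width: 0.0153
```

Request:
apply_moves --pt "0 0 0 0 0 0 0" --pt "0 0 0 0 0 0 0" --pt "0 0 0 0 0 0 0" --pt "0 0 0 0 0 0 0"

```text
time: 3.08
position: [0.3991, 0.3075, 0.0345]
tool_rot: [0.253, 0.968, -0.0, -0.0]
ft_force: [-0.8, -1.7, -0.7]
grip_width: 0.0149
```

```bash
python3 - <<'E'
from h import *
o=robot.get_obs();r=R.from_quat(o["tool_rot"])
print(o["time"],o["position"].round(4),o["tool_rot"].round(4),o["ft_force"].round(2),o["grip_width"])
Tp,Tr=pose((.4024,.3045,.0345),60.3)
print("stop grip in tool (mm)",r.inv().apply(Tp-o["position"])*1000,"rot",np.degrees((r.inv()*Tr).as_rotvec()))
# view pose over lane
ax=np.cos(np.radians(26))
plan([pose((.40,.30,.22),60.3),pose((.42,.06,.30),20),pose((.45,.02,.30),-4,12)])
P=robot.camera_params("wrist");co=r.inv().apply(np.array(P["origin"])-o["position"]);cr=r.inv()*R.from_quat(P["rotation"])
T=pose((.45,-.02,.30),-4,12);Pw=dict(P,origin=T[0]+T[1].apply(co),rotation=(T[1]*cr).as_quat())
print(proj("wrist",[(.467,.017,.041),(.49,.015,.065),(.465,-.053,.041),(.469,.087,.041),(.53,.08,.075),(.53,-.05,.075)],Pw).round().tolist())
E
```

```text
3.0833 [0.3991 0.3075 0.0345] [ 2.527e-01  9.675e-01 -3.000e-04 -3.000e-04] [-0.8  -1.72 -0.74] 0.014934222245368821
stop grip in tool (mm) [-4.31642108 -0.96829042  0.04585455] rot [-0.04084362 -0.02324941  0.42476799]
0 [-0.43, -0.62, -18.55] [-0.0, -0.0, 0.4] rows 4.5
1 [-13.63, -19.86, -8.0] [0.0, 0.0, 40.3] rows 6.1
2 [-4.78, 1.45, 0.0] [-11.8, -2.5, 23.9] rows 3.7
[[276.0, 157.0], [302.0, 159.0], [280.0, 223.0], [271.0, 85.0], [340.0, 87.0], [347.0, 220.0]]
```

```bash
python3 - <<'E'
from h import *
o=robot.get_obs();y0=60
plan([pose((.399,.3075,.22),59.9),pose((.40,.14,.28),26),pose((.40,-.03,.30),-4)])
E
```

```text
0 [0.02, -0.01, -18.55] [-0.0, -0.0, 0.8] rows 4.4
1 [-8.49, -14.44, -6.0] [0.0, 0.0, 33.9] rows 4.7
2 [-15.28, -7.45, -2.0] [0.0, 0.0, 30.0] rows 4.2
```

Request:
apply_moves --pt "0 0 -4 0 0 0 0" --pt "0 0 -8 0 0 0 0" --pt "0 0 -12 0 0 0 0" --pt "0 0 -16 0 0 0 0" --pt "0 0 -18.6 0 0 0.8 0"

```text
time: 3.5
position: [0.4005, 0.3087, 0.224]
tool_rot: [0.259, 0.966, 0.002, 0.002]
ft_force: [1.7, 0.7, -4.1]
grip_width: 0.0154
```

Request:
apply_moves --pt "-1.7 -2.9 -1.2 0 0 6.8 0" --pt "-3.4 -5.8 -2.4 0 0 13.6 0" --pt "-5.1 -8.7 -3.6 0 0 20.4 0" --pt "-6.8 -11.6 -4.8 0 0 27.2 0" --pt "-8.5 -14.4 -6 0 0 33.9 0"

```text
time: 3.92
position: [0.3998, 0.1394, 0.2807]
tool_rot: [0.532, 0.847, 0.0, -0.0]
ft_force: [0.8, -0.1, -3.9]
grip_width: 0.0151
```

Request:
apply_moves --pt "-3.1 -1.5 -0.4 0 0 6 0" --pt "-6.1 -3 -0.8 0 0 12 0" --pt "-9.2 -4.5 -1.2 0 0 18 0" --pt "-12.2 -6 -1.6 0 0 24 0" --pt "-15.3 -7.4 -2 0 0 30 0"

```text
time: 4.33
position: [0.4005, -0.0305, 0.3004]
tool_rot: [0.733, 0.68, 0.0, -0.0]
ft_force: [1.0, 0.5, -5.0]
grip_width: 0.0153
```

Request:
apply_moves --pt "0 0 0 0 0 0 0" --pt "0 0 0 0 0 0 0" --pt "0 0 0 0 0 0 0" --pt "0 0 0 0 0 0 0"

```text
time: 4.67
position: [0.4008, -0.0283, 0.3001]
tool_rot: [0.731, 0.683, -0.0, -0.001]
ft_force: [0.3, 0.0, -4.1]
grip_width: 0.015
```

```bash
python3 - <<'E'
from h import *
import pickle
P=robot.camera_params("wrist");im=snap("wrist","w3.png");pickle.dump(P,open("w3.pkl","wb"));o=robot.get_obs();print(o["time"],o["position"],o["tool_rot"],o["ft_force"],o["grip_width"])
E
```

```text
4.7167 [ 0.40092255 -0.02821038  0.300167  ] [ 7.30455017e-01  6.82960476e-01 -8.58005131e-05 -6.69286459e-04] [ 0.07937688 -0.04865066 -3.23709062] 0.014913544046937864
```

View pics/w3.png

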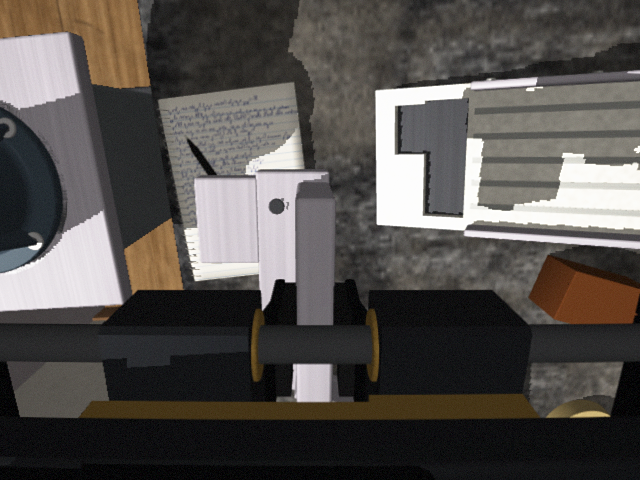

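```bash
python3 - <<'E'
import cv2
im=cv2.imread("pics/w3.png")[80:235,366:486]
cv2.imwrite("pics/w3c.png",cv2.resize(im,None,fx=3.8,fy=3.8,interpolation=cv2.INTER_CUBIC))
E
```

```text
(no output)
```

View pics/w3c.png

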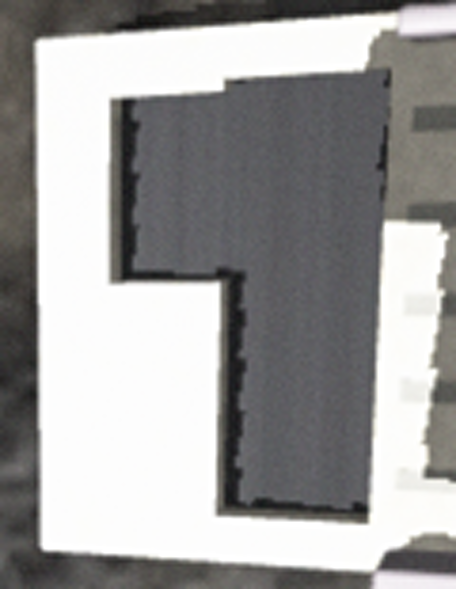

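```bash
cat > lane.py <<'E'
from h import *
import pickle
from scipy.optimize import least_squares
P=pickle.load(open("w3.pkl","rb"))
L=np.array([(-50.5,54.5,0),(-20.5,54.5,0),(-20.5,57.5,0),(20.5,57.5,0),(20.5,-57.5,0),(-20.5,-57.5,0),(-20.5,5.5,0),(-50.5,5.5,0)])/1000
px=np.array([(111,98),(225,91),(225,80),(391,69),(369,522),(217,515),(221,281),(110,281)])/3.8+(366,80)
def LR(yaw): return R.from_euler("z",yaw,degrees=True)*R.from_euler("y",-26,degrees=True)
f=lambda v:(proj("wrist",LR(v[2]).apply(L)+[v[0],v[1],v[3] if len(v)>3 else .065],P)-px).ravel()
if __name__=="__main__":
    for v0 in([.5,.015,-4],[.5,.015,-4,.065]):
        s=least_squares(f,v0,x_scale=.01);print(s.x.round(4),s.fun.reshape(-1,2).round(1).tolist())
    ok,rv,t=cv2.solvePnP(L,px,np.array(P["mtx"]),np.array(P["D"]))
    C=R.from_quat(P["rotation"]);print("pnp",C.apply(t.ravel())+P["origin"],(C*R.from_rotvec(rv.ravel())).as_euler("ZYX",degrees=True))
E
python3 lane.py
```

```text
[ 5.3230e-01  1.0000e-03 -1.2734e+00] [[-0.2, -0.5], [-0.1, -0.4], [-0.1, -0.7], [0.5, -0.4], [0.6, 0.6], [-0.5, 0.2], [-0.1, 0.5], [-0.1, 0.7]]
[ 5.3330e-01  8.0000e-04 -1.2906e+00  6.1100e-02] [[0.1, -0.2], [-0.1, -0.0], [-0.0, -0.3], [0.1, 0.1], [0.3, -0.1], [-0.4, -0.5], [-0.1, 0.4], [0.2, 0.6]]
pnp [0.53333547 0.00089335 0.06077044] [ -1.06908131 -26.01413161  -1.33428577]
```

```bash
python3 - <<'E'
from lane import *
o=robot.get_obs();p=o["position"];r=R.from_quat(o["tool_rot"])
t=np.array([(50.7,-28,22.5),(47.7,-58,22.5),(3.7,-58,22.5)])/1000
print(proj("wrist",p+r.apply(t),P).round(1).tolist())
O=np.array([.5325,.001,.065]);Q=LR(-1.27)
h=lambda x,y,z:O+Q.apply(np.array([x,y,z])/1000)
T=lambda *a:(h(*a),pose((0,0,0),-1.27,26)[1])
plan([T(10,4.3,112.5),T(10,4.3,62.5),T(10,4.3,22.5)]); print(h(10,4.3,22.5))
E
```

```text
[[255.0, 171.6], [193.8, 178.0], [200.5, 263.5]]
0 [4.04, 8.9, 12.96] [-26.1, 0.5, -2.5] rows 3.9
1 [-0.0, -0.0, 5.0] [0.0, 0.0, 0.0] rows 1.2
2 [-0.0, -0.0, 4.0] [0.0, 0.0, 0.0] rows 1.0
[0.53172011 0.00531835 0.08960658]
```

```bash
python3 - <<'E'
import cv2
im=cv2.imread("pics/w3.png")[160:280,185:345]
cv2.imwrite("pics/w3s.png",cv2.resize(im,None,fx=4,fy=4,interpolation=cv2.INTER_CUBIC))
E
```

```text
(no output)
```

View pics/w3s.png

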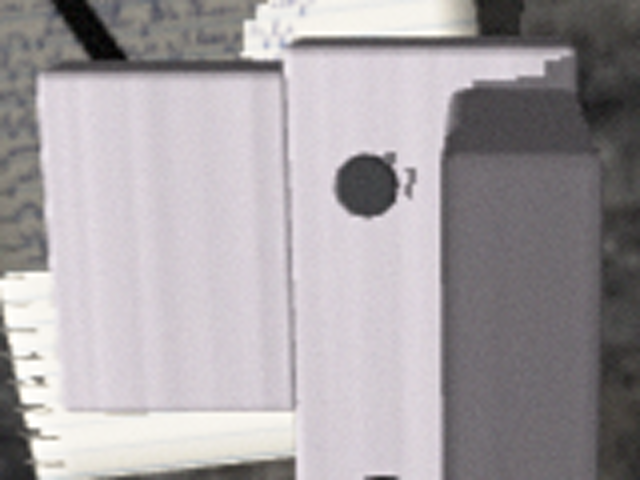

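Request:
apply_moves --pt "0.8 1.8 2.6 -5.2 0.1 -0.5 0" --pt "1.6 3.5 5.2 -10.4 0.2 -1 0" --pt "2.4 5.3 7.8 -15.7 0.3 -1.5 0" --pt "3.2 7.1 10.4 -20.9 0.4 -2 0" --pt "4.0 8.9 13 -26.1 0.5 -2.5 0"

```text
time: 5.13
position: [0.4887, 0.0076, 0.1787]
tool_rot: [0.697, 0.684, 0.153, 0.15]
ft_force: [2.7, 3.9, -4.5]
grip_width: 0.0153
```

Request:
apply_moves --pt "0 0 2.5 0 0 0 0" --pt "0 0 5 0 0 0 0" --pt "0 0 5 0 0 0 0" --pt "0 0 5 0 0 0 0" --pt "0 0 5 0 0 0 0"

```text
time: 5.55
position: [0.5099, 0.0069, 0.1344]
tool_rot: [0.698, 0.684, 0.153, 0.149]
ft_force: [0.1, -0.3, -3.3]
grip_width: 0.015
```

Request:
apply_moves --pt "0 0 0 0 0 0 0" --pt "0 0 0 0 0 0 0" --pt "0 0 0 0 0 0 0"

```text
time: 5.8
position: [0.5103, 0.0058, 0.1353]
tool_rot: [0.698, 0.683, 0.153, 0.15]
ft_force: [0.3, 0.4, -3.7]
grip_width: 0.015
```

```bash
cat > l2.py <<'E'
from h import *
O=np.array([.5325,.001,.065]);YAW=-1.27
Q=R.from_euler("z",YAW,degrees=True)*R.from_euler("y",-26,degrees=True)
def T(x,y,z): return O+Q.apply(np.array([x,y,z])/1000),pose((0,0,0),YAW,26)[1]
def inlane():
    o=robot.get_obs(); print("t",o["time"],"lane mm",(Q.inv().apply(o["position"]-O)*1000).round(2),"rot err",np.degrees((R.from_quat(o["tool_rot"]).inv()*T(0,0,0)[1]).as_rotvec()).round(2),"F lane",Q.inv().apply(o["ft_force"]).round(1),"w",round(o["grip_width"],4),"v",np.abs(o["joint_velocities"]).max().round(3))
E
python3 - <<'E'
from l2 import *
inlane(); plan([T(9.3,4.1,62.5),T(9.3,4.1,22.5)])
im=snap("wrist","w4.png")[0:300,150:550]
cv2.imwrite("pics/w4c.png",cv2.resize(im,(800,600))[:,:,::-1])
E
```

```text
t 5.8 lane mm [10.75  4.36 72.93] rot err [-1.24 -0.54 -0.12] F lane [-1.4  0.5 -3.5] w 0.015 v 0.01
0 [-0.04, -0.12, 1.05] [-1.2, -0.5, -0.1] rows 0.3
1 [-0.0, -0.0, 4.0] [0.0, 0.0, 0.0] rows 1.0
```

View pics/w4c.png

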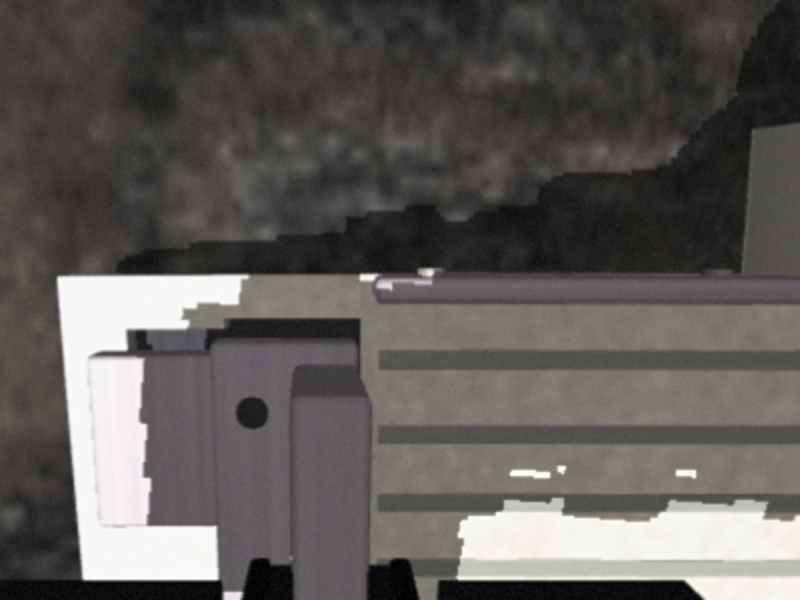

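```bash
python3 - <<'E'
from l2 import *
P=robot.camera_params("wrist");o=robot.get_obs();p=o["position"];r=R.from_quat(o["tool_rot"])
w=lambda *a:O+Q.apply(np.array(a)/1000)
print("pred slot TR, tab TL",proj("wrist",[w(20.5,57.5,0),w(-50.5,54.5,0)],P).round(1).tolist(),"seen (330,159.5),(214,165)")
t=np.array([(51,-27.3,22.5),(48,-57.3,22.5),(4,-57.3,22.5),(51,8.7,22.5)])/1000
print("stop pred",proj("wrist",p+r.apply(t),P).round(1).tolist(),"seen (256,169.5),(195,177),(199,262),(328.5,170)")
E
```

```text
pred slot TR, tab TL [[331.8, 158.8], [214.5, 164.1]] seen (330,159.5),(214,165)
stop pred [[255.9, 171.2], [194.6, 177.5], [201.2, 263.2], [330.4, 171.1]] seen (256,169.5),(195,177),(199,262),(328.5,170)
```

Request:
apply_moves --pt "-0.06 -0.15 1.05 -1.2 -0.5 -0.1 0" --pt "-0.06 -0.15 2 -1.2 -0.5 -0.1 0" --pt "-0.06 -0.15 3.0 -1.2 -0.5 -0.1 0" --pt "-0.06 -0.15 3.0 -1.2 -0.5 -0.1 0" --pt "-0.06 -0.15 3.0 -1.2 -0.5 -0.1 0"

```text
time: 6.27
position: [0.5212, 0.0052, 0.106]
tool_rot: [0.697, 0.681, 0.157, 0.159]
ft_force: [-0.4, 0.8, -3.6]
grip_width: 0.0153
```

Request:
apply_moves --pt "0 0 0 0 0 0 0" --pt "0 0 0 0 0 0 0" --pt "0 0 0 0 0 0 0" --pt "0 0 0 0 0 0 0"

```text
time: 6.6
position: [0.5212, 0.0053, 0.1064]
tool_rot: [0.697, 0.681, 0.157, 0.16]
ft_force: [0.2, 0.1, -4.0]
grip_width: 0.0148
```

```bash
python3 - <<'E'
from l2 import *
inlane(); plan([T(9.0,3.8,33),T(9.0,3.8,22.5)])
E
```

```text
t 6.6 lane mm [ 7.9   4.02 42.19] rot err [-0.14 -0.05 -0.04] F lane [-1.6  0.1 -3.7] w 0.0148 v 0.006
0 [-0.02, 0.11, 0.92] [-0.1, -0.1, -0.0] rows 0.2
1 [0.0, 0.0, 1.05] [0.0, 0.0, 0.0] rows 0.3
```

Now descending in steps while watching the force.

Request:
apply_moves --pt "0 0.11 0 0 0 0 0" --pt "0 0.11 0.3 0 0 0 0" --pt "0 0.11 0.6 0 0 0 0" --pt "0 0.11 0.9 0 0 0 0" --pt "0 0.11 1.1 0 0 0 0"

```text
time: 7.02
position: [0.5271, 0.0051, 0.0964]
tool_rot: [0.697, 0.681, 0.157, 0.159]
ft_force: [0.1, -0.1, -3.8]
grip_width: 0.015
```

Request:
apply_moves --pt "0 0 0 0 0 0 0" --pt "0 0 0 0 0 0 0"

```text
time: 7.18
position: [0.5269, 0.0052, 0.0965]
tool_rot: [0.697, 0.681, 0.157, 0.159]
ft_force: [-0.5, -0.3, -4.3]
grip_width: 0.0152
```

```bash
python3 - <<'E'
from l2 import *
inlane(); plan([T(9.0,3.8,22.5)])
E
```

```text
t 7.1833 lane mm [ 8.71  4.05 30.75] rot err [-0.19 -0.06 -0.05] F lane [-2.3 -0.3 -3.7] w 0.0152 v 0.005
0 [-0.03, 0.03, 0.83] [-0.2, -0.1, -0.0] rows 0.2
```

Request:
apply_moves --pt "0 0 0.2 0 0 0 0" --pt "0 0 0.4 0 0 0 0" --pt "0 0 0.6 0 0 0 0" --pt "0 0 0.8 0 0 0 0" --pt "0 0 0.85 0 0 0 0"

```text
time: 7.6
position: [0.5299, 0.005, 0.0896]
tool_rot: [0.697, 0.681, 0.156, 0.16]
ft_force: [-7.0, -0.5, 11.7]
grip_width: 0.0151
```

Request:
apply_moves --pt "0 0 0 0 0 0 0" --pt "0 0 0 0 0 0 0"

```text
time: 7.77
position: [0.53, 0.005, 0.0898]
tool_rot: [0.697, 0.681, 0.157, 0.16]
ft_force: [-4.6, 0.3, 4.8]
grip_width: 0.0152
```

```bash
python3 - <<'E'
from l2 import *
inlane()
E
```

```text
t 7.7667 lane mm [ 8.57  3.97 23.37] rot err [-0.13 -0.01 -0.04] F lane [-2.   0.2  6.3] w 0.0152 v 0.001
```

Request:
apply_moves --pt "0 0 0 0 0 0 0.45" --pt "0 0 0 0 0 0 0.45" --pt "0 0 0 0 0 0 0.45" --pt "0 0 0 0 0 0 0.45" --pt "0 0 0 0 0 0 0.45"

```text
time: 8.18
position: [0.5312, 0.0049, 0.0891]
tool_rot: [0.697, 0.681, 0.157, 0.16]
ft_force: [-0.3, -0.7, -1.1]
grip_width: 0.0362
```

Request:
apply_moves --pt "0 0 -2 0 0 0 0.45" --pt "0 0 -4 0 0 0 0.45" --pt "0 0 -8 0 0 0 0.45" --pt "0 0 -11 0 0 0 0.45" --pt "-4 -2 -12 0 0 0 0.45"

```text
time: 8.6
position: [0.4774, -0.0149, 0.176]
tool_rot: [0.696, 0.683, 0.157, 0.159]
ft_force: [-0.3, -1.4, 1.2]
grip_width: 0.0391
```

Request:
apply_moves --pt "-3 -1 0 0 0 0 0.45" --pt "-3 -1 0 0 0 0 1" --pt "-3 -1 0 0 0 0 1" --pt "-3 -1 0 0 0 0 1"

```text
time: 8.93
position: [0.4667, -0.0467, 0.1706]
tool_rot: [0.697, 0.681, 0.157, 0.159]
ft_force: [0.3, 0.1, -0.0]
grip_width: 0.0517
```

```bash
python3 - <<'E'
from l2 import *
inlane()
import pickle
P=robot.camera_params("wrist");im=snap("wrist","w5.png");pickle.dump(P,open("w5.pkl","wb"))
w=lambda *a:O+Q.apply(np.array(a)/1000)
print(proj("wrist",[w(18,50,45),w(2,50,45),w(-18,55,0),w(-48,52,0),w(-48,8,0),w(18,-50,45)],P).round(0).tolist())
a,b=im[60:320,160:500],None
cv2.imwrite("pics/w5c.png",cv2.resize(a,(785,600),interpolation=cv2.INTER_CUBIC)[:,:,::-1])
E
```

```text
t 8.9333 lane mm [-11.87 -49.1  123.28] rot err [-0.18 -0.05 -0.12] F lane [ 0.3  0.1 -0.1] w 0.0517 v 0.025
[[364.0, 77.0], [337.0, 77.0], [304.0, 77.0], [261.0, 81.0], [263.0, 147.0], [360.0, 242.0]]
```

View pics/w5c.png

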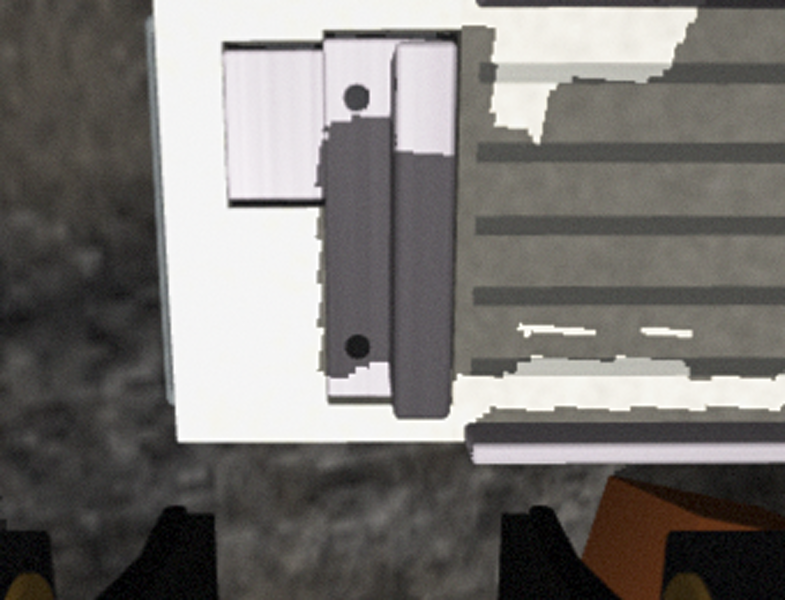

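The stop sits flush in the pocket, with base and rim level and even gaps, tab corner at crop (224,44) and wall at (425,230). It has slid about 2 mm downhill within its clearance. The low box is next.

```bash
python3 - <<'E'
from l2 import *
plan([pose((.50,-.2,.26),1,0),pose((.581,-.395,.25),4,0)])
E
```

```text
0 [-15.29, 7.22, -6.49] [25.8, 0.4, -2.3] rows 4.3
1 [-19.64, 7.76, 1.0] [0.0, 0.0, -3.0] rows 5.1
```

Request:
apply_moves --pt "-2 0.7 -3 5.2 0.1 -0.4 1" --pt "-5 2.2 -5 10.4 0.1 -0.9 1" --pt "-8 3.8 -6 15.6 0.2 -1.3 1" --pt "-11.5 5.5 -6.5 20.8 0.3 -1.8 1" --pt "-15.3 7.2 -6.5 25.8 0.4 -2.3 1"

```text
time: 9.4
position: [0.4891, -0.1655, 0.2513]
tool_rot: [0.7, 0.714, -0.001, 0.001]
ft_force: [2.2, 0.2, -0.3]
grip_width: 0.0845
```

Request:
apply_moves --pt "-3.9 1.5 0.2 0 0 -0.6 1" --pt "-7.8 3 0.4 0 0 -1.2 1" --pt "-11.7 4.5 0.6 0 0 -1.8 1" --pt "-15.6 6 0.8 0 0 -2.4 1" --pt "-19.4 7.6 1 0 0 -3 1"

```text
time: 9.82
position: [0.5702, -0.3587, 0.2382]
tool_rot: [0.681, 0.732, 0.001, 0.001]
ft_force: [0.9, -0.3, 0.1]
grip_width: 0.087
```

Request:
apply_moves --pt "0 0 0 0 0 0 1" --pt "0 0 0 0 0 0 1" --pt "0 0 0 0 0 0 1" --pt "0 0 0 0 0 0 1"

```text
time: 10.15
position: [0.569, -0.356, 0.2389]
tool_rot: [0.681, 0.732, 0.002, 0.001]
ft_force: [-0.6, -0.5, 1.4]
grip_width: 0.087
```

```bash
cat > box.py <<'E'
from h import *
import sys
def find(name,f,top,exp,lo,dims,ch):
    P=robot.camera_params("wrist");o=robot.get_obs();im=snap(name,f)
    a=im.astype(int); c=proj("wrist",[(*exp,top)],P)[0]; print("at",o["position"].round(4),"expected px",c.round())
    u,v=c.astype(int); print("centre RGB",a[v-3:v+4,u-3:u+4].mean((0,1)).round())
    m=ch(a).astype(np.uint8)*255; m=cv2.morphologyEx(m,cv2.MORPH_OPEN,np.ones((3,3)));m=cv2.morphologyEx(m,cv2.MORPH_CLOSE,np.ones((9,9))); cv2.imwrite("pics/m_"+f,m)
    for k in cv2.findContours(m,cv2.RETR_EXTERNAL,cv2.CHAIN_APPROX_NONE)[0]:
        if cv2.contourArea(k)<1500: continue
        X=onz("wrist",k.reshape(-1,2),top,P)[:,:2]*1000
        (cx,cy),(w,h),an=cv2.minAreaRect(X.astype(np.float32))
        if w>h: an-=90; w,h=h,w
        print("centre",round(cx,1),round(cy,1),"size",round(w,1),round(h,1),"yaw",round(an,1),"px",cv2.boundingRect(k))
E
python3 - <<'E'
from box import *
find("wrist","lb.png",.06,(.581,-.325),0,(60,110),lambda a:(a[:,:,1]>a[:,:,0]+4)&(a[:,:,1]>100))
E
```

```text
at [ 0.569  -0.356   0.2389] expected px [329. 175.]
centre RGB [253. 254. 253.]
centre 414.1 -436.6 size 62.3 68.2 yaw -48.0 px (113, 246, 68, 75)
```

```bash
python3 - <<'E'
from box import *
for t in(150,190,225):
    print(t);find("wrist",f"lb{t}.png",.06,(.581,-.325),0,0,lambda a:(a.min(2)>t)&(a[:,:,1]>=a[:,:,0]-2))
E
```

```text
150
at [ 0.569  -0.3561  0.2394] expected px [329. 175.]
centre RGB [253. 254. 253.]
centre 581.9 -322.8 size 60.7 110.3 yaw 2.3 px (294, 104, 76, 131)
centre 406.2 -301.4 size 47.2 110.4 yaw 57.7 px (72, 74, 121, 115)
190
at [ 0.5691 -0.3563  0.2398] expected px [329. 174.]
centre RGB [253. 254. 253.]
centre 581.9 -322.8 size 59.9 109.8 yaw 2.1 px (295, 104, 74, 131)
centre 406.0 -302.5 size 46.3 110.8 yaw 59.2 px (72, 75, 122, 113)
225
at [ 0.5692 -0.3566  0.24  ] expected px [329. 174.]
centre RGB [253. 254. 253.]
centre 581.9 -322.9 size 59.5 109.5 yaw 2.1 px (295, 104, 74, 130)
centre 406.2 -302.8 size 46.6 110.8 yaw 59.7 px (71, 76, 123, 113)
```

```bash
python3 - <<'E'
from l2 import *
plan([pose((.5819,-.3228,.11),2.2),pose((.5819,-.3228,.032),2.2)])
E
```

```text
0 [3.32, 1.43, 13.01] [0.3, 0.1, 1.9] rows 3.2
1 [0.0, 0.0, 7.8] [0.0, 0.0, 0.0] rows 1.9
```

Request:
apply_moves --pt "1.6 0.7 4 0.1 0 1 1" --pt "3.3 1.4 8 0.3 0.1 1.9 1" --pt "3.3 1.4 11 0.3 0.1 1.9 1" --pt "3.3 1.4 13 0.3 0.1 1.9 1" --pt "3.3 1.4 13 0.3 0.1 1.9 1"

```text
time: 10.77
position: [0.5784, -0.3208, 0.1045]
tool_rot: [0.693, 0.721, -0.0, -0.006]
ft_force: [-0.5, -0.1, -0.7]
grip_width: 0.0871
```

```bash
python3 - <<'E'
from l2 import *
print(robot.get_obs()["position"]);plan([pose((.5819,-.3228,.032),2.2)])
E
```

```text
[ 0.57840268 -0.32078654  0.1045446 ]
0 [-0.27, 0.4, 7.25] [-0.5, -0.5, 0.0] rows 1.7
```

Request:
apply_moves --pt "-0.1 0.1 0 0 0 0 1" --pt "-0.1 0.1 3 0 0 0 1" --pt "-0.1 0.1 6 0 0 0 1" --pt "-0.1 0.1 7.7 0 0 0 1" --pt "-0.1 0.1 7.7 0 0 0 1" --newtons 15

```text
time: 11.18
position: [0.5817, -0.3248, 0.0313]
tool_rot: [0.694, 0.72, 0.0, -0.002]
ft_force: [-1.4, -0.2, -0.2]
grip_width: 0.0866
```

Request:
apply_moves --pt "0 0 0 0 0 0 1" --pt "0 0 0 0 0 0 1" --pt "0 0 0 0 0 0 0.5" --pt "0 0 0 0 0 0 0.5" --pt "0 0 0 0 0 0 0.5"

```text
time: 11.6
position: [0.5834, -0.3259, 0.0341]
tool_rot: [0.694, 0.72, 0.001, 0.001]
ft_force: [0.2, 0.2, -0.4]
grip_width: 0.0741
```

Request:
apply_moves --pt "0 0 0 0 0 0 0.5" --pt "0 0 0 0 0 0 0.5" --pt "0 0 0 0 0 0 0.5" --pt "0 0 0 0 0 0 0.5"

```text
time: 11.93
position: [0.5824, -0.3253, 0.0329]
tool_rot: [0.694, 0.72, 0.0, -0.0]
ft_force: [-0.9, 1.1, 4.3]
grip_width: 0.0597
```

```bash
python3 - <<'E'
from l2 import *
o=robot.get_obs();r=R.from_quat(o["tool_rot"]);print(o["position"],o["ft_force"],o["grip_width"],o["time"])
Tp,Tr=pose((.5819,-.3228,.03),2.2);print("box in tool mm",r.inv().apply(Tp-o["position"])*1000,np.degrees((r.inv()*Tr).as_rotvec()))
plan([pose((o["position"][0],o["position"][1],.28),2),pose((.60,-.12,.33),0,13),T(150,0,150),T(150,0,60)])
E
```

```text
[ 0.58241466 -0.32529161  0.03293466] [-0.93129769  1.09272151  4.31241968] 0.059687354488719764 11.9333
box in tool mm [ 2.50628291 -0.42054757  2.93716316] [-0.01107038 -0.05534666 -0.05659714]
0 [0.02, -0.0, -24.71] [-0.0, -0.1, 0.1] rows 5.9
1 [20.46, 2.47, -5.0] [-13.0, -0.2, 2.0] rows 5.1
2 [11.95, -1.3, 6.31] [-13.0, -0.4, 1.2] rows 3.3
3 [-0.0, -0.0, 9.0] [0.0, 0.0, 0.0] rows 2.2
```

```bash
python3 - <<'E'
from l2 import *
o=robot.get_obs()
plan([pose((o["position"][0],o["position"][1],.233),2.1),pose((.60,-.15,.30),0,13),T(150,-2.5,130)])
print(T(150,-2.5,130)[0])
E
```

```text
0 [0.02, -0.0, -20.01] [-0.0, -0.1, 0.0] rows 4.8
1 [17.45, 2.4, -6.7] [-13.0, -0.2, 2.1] rows 4.5
2 [14.68, -0.18, 5.34] [-13.0, -0.4, 1.2] rows 3.7
[ 0.61025633 -0.00322442  0.2475989 ]
```

Request:
apply_moves --pt "0 0 -3 0 0 0 0.5" --pt "0 0 -7 0 0 0 0.5" --pt "0 0 -11 0 0 0 0.5" --pt "0 0 -15 0 0 0 0.5" --pt "0 0 -19 0 0 0 0.5"

```text
time: 12.35
position: [0.5822, -0.325, 0.2236]
tool_rot: [0.694, 0.72, 0.001, -0.001]
ft_force: [1.6, -0.2, -1.6]
grip_width: 0.06
```

Request:
apply_moves --pt "3 0.4 -2.5 -2.6 0 0.4 0.5" --pt "6.5 0.9 -4.5 -5.2 -0.1 0.8 0.5" --pt "10 1.4 -6.5 -7.8 -0.1 1.3 0.5" --pt "13.7 1.9 -7.7 -10.4 -0.2 1.7 0.5" --pt "17.4 2.4 -7.7 -13 -0.2 2.1 0.5"

```text
time: 12.77
position: [0.6017, -0.1501, 0.3032]
tool_rot: [0.702, 0.702, 0.083, 0.083]
ft_force: [0.9, 0.1, -1.2]
grip_width: 0.0595
```

Request:
apply_moves --pt "3 0 0.5 -2.6 -0.1 0.2 0.5" --pt "6 0 1.5 -5.2 -0.2 0.5 0.5" --pt "9 0 2.5 -7.8 -0.2 0.7 0.5" --pt "12 -0.1 3.5 -10.4 -0.3 1 0.5" --pt "14.7 -0.2 4.8 -13 -0.4 1.2 0.5"

```text
time: 13.18
position: [0.6084, -0.0019, 0.2528]
tool_rot: [0.696, 0.681, 0.159, 0.161]
ft_force: [1.0, 0.7, -2.1]
grip_width: 0.0596
```

Request:
apply_moves --pt "0 0 0 0 0 0 0.5" --pt "0 0 0 0 0 0 0.5"

```text
time: 13.35
position: [0.6067, -0.0015, 0.2508]
tool_rot: [0.696, 0.683, 0.157, 0.158]
ft_force: [0.8, -0.3, -0.9]
grip_width: 0.0601
```

```bash
python3 - <<'E'
from l2 import *
inlane(); plan([T(150,-2.5,80),T(150,-2.5,45),T(150,-2.5,35)])
E
```

```text
t 13.35 lane mm [148.14  -0.83 134.43] rot err [-0.26 -0.25  0.11] F lane [ 0.4 -0.3 -1.1] w 0.0601 v 0.078
0 [-0.19, 0.21, 5.44] [-0.3, -0.2, 0.1] rows 1.3
1 [0.0, 0.0, 3.5] [0.0, 0.0, 0.0] rows 0.8
2 [-0.0, -0.0, 1.0] [0.0, 0.0, 0.0] rows 0.2
```

Request:
apply_moves --pt "-0.15 0.2 3 -0.3 -0.2 0 0.5" --pt "-0.15 0.2 5.5 -0.3 -0.2 0 0.5" --pt "-0.15 0.2 7.5 -0.3 -0.2 0 0.5" --pt "-0.15 0.2 9 -0.3 -0.2 0 0.5" --pt "-0.15 0.2 9.5 -0.3 -0.2 0 0.5"

```text
time: 13.77
position: [0.6533, -0.0074, 0.1663]
tool_rot: [0.697, 0.68, 0.158, 0.163]
ft_force: [-0.7, 0.1, -0.6]
grip_width: 0.0596
```

Request:
apply_moves --pt "0 0 0.2 0 0 0 0.5" --pt "0 0 0.2 0 0 0 0.5" --pt "0 0 0.2 0 0 0 0.5"

```text
time: 14.02
position: [0.6538, -0.0065, 0.1675]
tool_rot: [0.696, 0.68, 0.159, 0.164]
ft_force: [-0.3, 0.3, -1.3]
grip_width: 0.0598
```

```bash
python3 - <<'E'
from l2 import *
inlane()
E
```

```text
t 14.0167 lane mm [154.04  -4.86  38.92] rot err [ 0.41  0.11 -0.05] F lane [-0.9  0.3 -1.1] w 0.0598 v 0.012
```

Request:
apply_moves --pt "0.2 0 0.2 0.4 0 0 0.5" --pt "0.2 0 0.4 0.4 0 0 0.5" --pt "0.2 0 0.55 0.4 0 0 0.5" --pt "0.2 0 0.55 0.4 0 0 0.5"

```text
time: 14.35
position: [0.656, -0.0039, 0.1629]
tool_rot: [0.697, 0.681, 0.157, 0.162]
ft_force: [-2.6, 0.3, 4.3]
grip_width: 0.0601
```

```bash
python3 - <<'E'
from l2 import *
inlane()
E
```

```text
t 14.35 lane mm [154.02  -2.2   33.78] rot err [0.03 0.09 0.01] F lane [-0.4  0.3  5. ] w 0.0601 v 0.002
```

Request:
apply_moves --pt "0 0 0 0 0 0 0.9" --pt "0 0 0 0 0 0 0.9" --pt "0 0 0 0 0 0 0.9" --pt "0 0 0 0 0 0 0.9" --pt "0 0 0 0 0 0 0.9"

```text
time: 14.77
position: [0.6557, -0.004, 0.1614]
tool_rot: [0.697, 0.681, 0.156, 0.161]
ft_force: [-0.1, -1.1, 0.9]
grip_width: 0.077
```

Request:
apply_moves --pt "0 0 -1 0 0 0 0.9" --pt "0 0 -2.5 0 0 0 0.9" --pt "0 0 -4.5 0 0 0 0.9" --pt "0 0 -7 0 0 0 0.9" --pt "0 0 -10 0 0 0 0.9"

```text
time: 15.18
position: [0.6107, -0.0028, 0.2515]
tool_rot: [0.697, 0.681, 0.156, 0.16]
ft_force: [0.1, -0.1, 1.3]
grip_width: 0.0784
```

Request:
apply_moves --pt "0 0 -3 0 0 0 1" --pt "0 0 -4 0 0 0 1" --pt "0 0 -4 0 0 0 1" --pt "0 0 -4 0 0 0 1" --pt "0 0 -4 0 0 0 1"

```text
time: 15.6
position: [0.594, -0.0024, 0.286]
tool_rot: [0.697, 0.681, 0.156, 0.16]
ft_force: [0.2, -0.2, -0.4]
grip_width: 0.0869
```

```bash
python3 - <<'E'
from l2 import *
inlane()
w=lambda *a:O+Q.apply(np.array(a)/1000)
print(proj("side",[w(17,55,60),w(77,55,60),w(77,-55,60),w(17,-55,60)]).round().tolist())
a=snap("side","s2.png")[160:310,210:410]
b=snap("wrist","w6.png")
cv2.imwrite("pics/s2c.png",np.vstack([cv2.resize(a,(640,300),interpolation=cv2.INTER_CUBIC)*1,cv2.resize(b[:300],(640,300))])[:,:,::-1])
plan([pose((.56,.12,.32),10,12),pose((.60,.22,.27),18)])
E
```

```text
t 15.6 lane mm [152.22  -2.03 171.63] rot err [-0.22  0.05 -0.04] F lane [ 0.1 -0.2 -0.4] w 0.0869 v 0.022
[[317.0, 229.0], [296.0, 218.0], [304.0, 195.0], [324.0, 205.0]]
0 [12.15, -1.82, -4.72] [13.7, 3.7, -10.7] rows 3.2
1 [9.15, 4.51, 6.07] [12.0, 0.8, -8.0] rows 2.8
```

View pics/s2c.png

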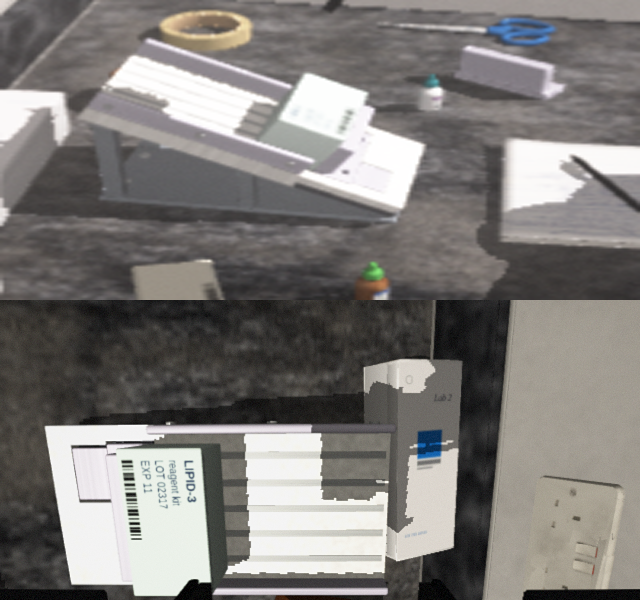

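The low box rests against the stop's wall, square across the lane. The tall box is next.

```bash
python3 - <<'E'
from l2 import *
plan([pose((.57,.12,.32),10,12),pose((.613,.25,.27),19)])
print("bottle",onz("side",[(200,308)],0),onz("side",[(187,258)],.15))
E
```

```text
0 [12.18, -0.92, -4.29] [13.7, 3.7, -10.7] rows 3.1
1 [12.06, 5.31, 6.24] [12.0, 0.9, -9.0] rows 3.5
bottle [[0.77845035 0.25689742 0.        ]] [[0.78906387 0.24720181 0.15      ]]
```

Request:
apply_moves --pt "2.4 -0.2 -1 2.7 0.7 -2.1 1" --pt "4.9 -0.4 -2 5.5 1.5 -4.3 1" --pt "7.3 -0.5 -3 8.2 2.2 -6.4 1" --pt "9.7 -0.7 -4 11 3 -8.6 1" --pt "12.2 -0.9 -4.3 13.7 3.7 -10.7 1"

```text
time: 16.12
position: [0.5706, 0.1211, 0.3221]
tool_rot: [0.639, 0.762, 0.08, 0.068]
ft_force: [0.2, -0.5, -0.1]
grip_width: 0.0868
```

Request:
apply_moves --pt "2.4 1 1.2 2.4 0.2 -1.8 1" --pt "4.8 2.1 2.4 4.8 0.4 -3.6 1" --pt "7.2 3.2 3.6 7.2 0.6 -5.4 1" --pt "9.6 4.2 4.9 9.6 0.8 -7.2 1" --pt "12.1 5.3 6.2 12 0.9 -9 1"

```text
time: 16.53
position: [0.6135, 0.2516, 0.27]
tool_rot: [0.58, 0.815, -0.002, -0.0]
ft_force: [0.7, 0.4, 0.1]
grip_width: 0.0871
```

Request:
apply_moves --pt "0 0 0 0 0 0 1" --pt "0 0 0 0 0 0 1" --pt "0 0 0 0 0 0 1" --pt "0 0 0 0 0 0 1"

```text
time: 16.87
position: [0.613, 0.2496, 0.2723]
tool_rot: [0.581, 0.814, -0.0, 0.001]
ft_force: [0.1, -0.3, 0.6]
grip_width: 0.0873
```

```bash
python3 - <<'E'
from box import *
for t in(110,150,190,225):
    print(t);find("wrist",f"tb{t}.png",.075,(.598,.295),0,0,lambda a:(a.min(2)>t))
E
```

```text
110
at [0.613  0.2496 0.2723] expected px [314. 151.]
centre RGB [255. 255. 255.]
centre 794.7 110.7 size 46.5 71.3 yaw -71.6 px (399, 363, 67, 39)
centre 381.7 100.1 size 52.6 79.3 yaw -83.1 px (0, 239, 82, 51)
centre 558.7 151.3 size 315.9 323.6 yaw 18.7 px (51, 107, 339, 314)
centre 680.6 255.0 size 178.9 338.1 yaw 88.1 px (215, 98, 322, 227)
centre 657.0 421.3 size 225.9 446.9 yaw 77.5 px (130, 0, 510, 270)
150
at [0.6132 0.2494 0.2729] expected px [314. 151.]
centre RGB [255. 255. 255.]
centre 565.4 33.7 size 96.4 199.3 yaw -70.9 px (106, 340, 194, 80)
centre 380.1 98.1 size 49.6 75.7 yaw -83.1 px (0, 242, 78, 47)
centre 779.7 263.1 size 102.1 120.3 yaw 66.8 px (402, 202, 131, 111)
centre 451.3 146.5 size 73.3 157.3 yaw 32.3 px (65, 172, 92, 153)
centre 597.2 288.8 size 65.7 100.3 yaw 21.0 px (273, 98, 76, 115)
centre 754.3 467.6 size 24.7 97.2 yaw -71.3 px (499, 0, 116, 33)
190
at [0.6133 0.2494 0.2733] expected px [313. 151.]
centre RGB [255. 255. 255.]
centre 379.7 97.7 size 49.0 74.7 yaw -83.1 px (0, 242, 77, 47)
centre 784.8 250.9 size 88.4 107.9 yaw 35.6 px (432, 202, 99, 106)
centre 600.6 290.0 size 58.3 99.2 yaw 20.7 px (281, 99, 67, 114)
centre 746.8 465.4 size 24.7 80.6 yaw -71.9 px (499, 0, 97, 33)
225
at [0.6133 0.2495 0.2735] expected px [313. 151.]
centre RGB [255. 255. 255.]
centre 779.0 244.4 size 47.0 105.5 yaw 61.8 px (432, 219, 69, 89)
centre 605.9 274.8 size 57.7 67.2 yaw 20.0 px (281, 138, 66, 75)
centre 746.7 465.7 size 24.4 80.0 yaw -72.5 px (499, 0, 96, 33)
```

```bash
python3 - <<'E'
from l2 import *
plan([pose((.6006,.29,.115),20.7),pose((.6006,.29,.043),20.7)])
E
```

```text
0 [4.27, 0.05, 15.85] [0.2, 0.1, -1.8] rows 3.9
1 [0.0, 0.0, 7.2] [0.0, 0.0, 0.0] rows 1.7
```

Request:
apply_moves --pt "1.5 0 3.5 0.2 0.1 -0.9 1" --pt "3 0 7 0.2 0.1 -1.8 1" --pt "4.2 0 10.5 0.2 0.1 -1.8 1" --pt "4.2 0 13.5 0.2 0.1 -1.8 1" --pt "4.2 0 15.8 0.2 0.1 -1.8 1"

```text
time: 17.48
position: [0.5985, 0.2899, 0.1124]
tool_rot: [0.568, 0.823, -0.002, -0.001]
ft_force: [-0.3, -0.1, -0.0]
grip_width: 0.087
```

Request:
apply_moves --pt "0 0 0 0 0 0 1" --pt "0 0 0 0 0 0 1" --pt "0 0 0 0 0 0 1"

```text
time: 17.73
position: [0.6017, 0.2901, 0.1165]
tool_rot: [0.568, 0.823, 0.001, 0.001]
ft_force: [-0.2, 0.5, 0.2]
grip_width: 0.0872
```

```bash
python3 - <<'E'
from l2 import *
o=robot.get_obs();print(o["position"]);plan([pose((.6006,.29,.043),20.7)])
E
```

```text
[0.60168831 0.29006131 0.11648437]
0 [0.04, -0.12, 7.35] [0.1, 0.0, 0.1] rows 1.8
```

Request:
apply_moves --pt "0 -0.1 2 0 0 0 1" --pt "0 -0.1 4.5 0 0 0 1" --pt "0 -0.1 6.5 0 0 0 1" --pt "0 -0.1 7.3 0 0 0 1" --pt "0 -0.1 7.3 0 0 0 0.5" --newtons 15

```text
time: 18.15
position: [0.5991, 0.2893, 0.0414]
tool_rot: [0.568, 0.823, -0.001, -0.001]
ft_force: [-0.6, 0.4, 0.3]
grip_width: 0.0849
```

Request:
apply_moves --pt "0 0 0 0 0 0 0.5" --pt "0 0 0 0 0 0 0.5" --pt "0 0 0 0 0 0 0.5" --pt "0 0 0 0 0 0 0.5" --pt "0 0 0 0 0 0 0.5"

```text
time: 18.57
position: [0.6, 0.2899, 0.0427]
tool_rot: [0.568, 0.823, 0.0, 0.0]
ft_force: [0.5, -0.5, 3.1]
grip_width: 0.0578
```

Request:
apply_moves --pt "0 0 0 0 0 0 0.5" --pt "0 0 0 0 0 0 0.5"

```text
time: 18.73
position: [0.6, 0.2899, 0.0427]
tool_rot: [0.568, 0.823, 0.0, 0.0]
ft_force: [0.2, 0.2, 5.6]
grip_width: 0.058
```

```bash
python3 - <<'E'
from l2 import *
o=robot.get_obs();r=R.from_quat(o["tool_rot"]);p=o["position"];print(p,o["ft_force"],o["grip_width"],o["time"])
Tp,Tr=pose((.6006,.29,.0375),20.7);b=r.inv().apply(Tp-p)*1000;print("box in tool mm",b,np.degrees((r.inv()*Tr).as_rotvec()))
h=37.5+b[2]
plan([pose((p[0],p[1],.235),20.7),pose((.60,.14,.31),10,13),T(155,-b[0],140),T(155,-b[0],h+.5)])
E
```

```text
[0.59996078 0.28991744 0.04268364] [0.23738155 0.24447917 5.62453681] 0.05801704641885193 18.7333
box in tool mm [-0.14769545  0.62363473  5.18409149] [0.03588589 0.02304754 0.09736442]
0 [-0.01, 0.01, -19.23] [0.0, 0.0, 0.1] rows 4.6
1 [-14.03, -5.3, -7.5] [-13.0, -1.2, 10.7] rows 4.0
2 [-14.03, -2.53, 4.67] [-13.0, -3.8, 10.6] rows 3.6
3 [-0.0, -0.0, 9.68] [0.0, 0.0, 0.0] rows 2.3
```

Request:
apply_moves --pt "0 0 -3 0 0 0 0.5" --pt "0 0 -7 0 0 0 0.5" --pt "0 0 -11 0 0 0 0.5" --pt "0 0 -15 0 0 0 0.5" --pt "0 0 -19 0 0 0 0.5"

```text
time: 19.15
position: [0.5984, 0.2895, 0.2324]
tool_rot: [0.568, 0.823, -0.001, -0.001]
ft_force: [1.2, 0.6, -1.5]
grip_width: 0.0578
```

Request:
apply_moves --pt "-2.6 -1 -2 -2.6 -0.2 2.1 0.5" --pt "-5.4 -2 -4 -5.2 -0.5 4.3 0.5" --pt "-8.4 -3.2 -6 -7.8 -0.7 6.4 0.5" --pt "-11.2 -4.2 -7.3 -10.4 -1 8.6 0.5" --pt "-14 -5.3 -7.7 -13 -1.2 10.7 0.5"

```text
time: 19.57
position: [0.6004, 0.139, 0.3112]
tool_rot: [0.639, 0.761, 0.089, 0.075]
ft_force: [0.5, 0.3, -0.4]
grip_width: 0.0578
```

Request:
apply_moves --pt "-2.8 -0.5 0.5 -2.6 -0.8 2.1 0.5" --pt "-5.6 -1 1.5 -5.2 -1.5 4.2 0.5" --pt "-8.4 -1.5 2.5 -7.8 -2.3 6.4 0.5" --pt "-11.2 -2 3.6 -10.4 -3 8.5 0.5" --pt "-14 -2.5 4.7 -13 -3.8 10.6 0.5"

```text
time: 19.98
position: [0.6094, -0.0013, 0.2565]
tool_rot: [0.697, 0.681, 0.157, 0.162]
ft_force: [1.2, 0.7, -1.3]
grip_width: 0.0578
```

Request:
apply_moves --pt "0 0 0 0 0 0 0.5" --pt "0 0 0 0 0 0 0.5"

```text
time: 20.15
position: [0.6085, -0.0011, 0.2552]
tool_rot: [0.697, 0.681, 0.156, 0.159]
ft_force: [1.0, 0.2, -1.5]
grip_width: 0.0578
```

```bash
python3 - <<'E'
from l2 import *
inlane(); plan([T(155,0,80),T(155,0,44)])
E
```

```text
t 20.15 lane mm [151.71  -0.39 137.6 ] rot err [-0.29  0.01 -0.05] F lane [ 0.2  0.2 -1.8] w 0.0578 v 0.055
0 [0.04, 0.36, 5.76] [-0.3, 0.0, -0.1] rows 1.4
1 [0.0, -0.0, 3.6] [0.0, 0.0, 0.0] rows 0.9
```

Request:
apply_moves --pt "0 0.2 3 -0.2 0 0 0.5" --pt "0 0.2 5.5 -0.2 0 0 0.5" --pt "0 0.2 7 -0.2 0 0 0.5" --pt "0 0.2 8.3 -0.2 0 0 0.5" --pt "0 0.2 8.9 -0.2 0 0 0.5"

```text
time: 20.57
position: [0.6517, 0.0001, 0.1767]
tool_rot: [0.695, 0.682, 0.158, 0.161]
ft_force: [0.6, 0.0, -1.6]
grip_width: 0.0578
```

Request:
apply_moves --pt "0 0 0 0 0 0 0.5" --pt "0 0 0 0 0 0 0.5" --pt "0 0 0 0 0 0 0.5"

```text
time: 20.82
position: [0.6516, -0.0008, 0.1792]
tool_rot: [0.695, 0.682, 0.159, 0.163]
ft_force: [-0.1, -0.7, -1.2]
grip_width: 0.058
```

```bash
python3 - <<'E'
from l2 import *
inlane()
E
```

```text
t 20.8167 lane mm [157.12   0.88  50.39] rot err [0.29 0.01 0.14] F lane [-0.5 -0.7 -1. ] w 0.058 v 0.01
```

Request:
apply_moves --pt "-0.1 0 0.3 0.3 0 0 0.5" --pt "-0.1 0 0.5 0.3 0 0 0.5" --pt "-0.1 0 0.7 0.3 0 0 0.5" --pt "-0.1 0 0.75 0.3 0 0 0.5" --pt "-0.1 0 0.75 0.3 0 0 0.5"

```text
time: 21.23
position: [0.6547, -0.0023, 0.1728]
tool_rot: [0.696, 0.682, 0.157, 0.161]
ft_force: [-4.3, 0.5, 5.5]
grip_width: 0.0581
```

```bash
python3 - <<'E'
from l2 import *
inlane()
E
```

```text
t 21.2333 lane mm [157.15  -0.63  43.29] rot err [0.01 0.04 0.11] F lane [-1.5  0.4  6.9] w 0.0581 v 0.002
```

Touching the floor at about 7 N, so I'll release and retract.

Request:
apply_moves --pt "0 0 0 0 0 0 0.85" --pt "0 0 0 0 0 0 0.85" --pt "0 0 0 0 0 0 0.85" --pt "0 0 0 0 0 0 0.85" --pt "0 0 0 0 0 0 0.85"

```text
time: 21.65
position: [0.6546, -0.0021, 0.1712]
tool_rot: [0.696, 0.682, 0.156, 0.16]
ft_force: [-0.2, 0.2, 0.2]
grip_width: 0.073
```

Request:
apply_moves --pt "0 0 -1 0 0 0 0.85" --pt "0 0 -2.5 0 0 0 0.85" --pt "0 0 -4.5 0 0 0 0.85" --pt "0 0 -7 0 0 0 0.85" --pt "0 0 -10 0 0 0 0.85"

```text
time: 22.07
position: [0.6097, -0.001, 0.2613]
tool_rot: [0.696, 0.682, 0.156, 0.159]
ft_force: [-0.3, 0.2, -0.6]
grip_width: 0.0742
```

Request:
apply_moves --pt "0 0 -3 0 0 0 1" --pt "0 0 -6 0 0 0 1" --pt "0 0 -7 0 0 0 1" --pt "0 0 -7 0 0 0 1" --pt "0 0 -7 0 0 0 1"

```text
time: 22.48
position: [0.5801, -0.0005, 0.3244]
tool_rot: [0.696, 0.682, 0.157, 0.161]
ft_force: [0.7, -1.3, -0.1]
grip_width: 0.0863
```

```bash
python3 - <<'E'
from l2 import *
inlane()
w=lambda *a:O+Q.apply(np.array(a)/1000)
P=robot.camera_params("wrist")
print("side pred tall top",proj("side",[w(77,50,75),w(135,50,75),w(135,-50,75),w(77,-50,75)]).round().tolist())
print("wrist pred tall top/low/wall",proj("wrist",[w(77,50,75),w(135,50,75),w(17,55,60),w(77,55,60),w(2,50,45)],P).round().tolist())
a=snap("side","s3.png")[160:310,210:410]
b=snap("wrist","w7.png")
cv2.imwrite("pics/s3c.png",np.vstack([cv2.resize(a,(400,300),interpolation=cv2.INTER_CUBIC),cv2.resize(b[:300],(400,300)*1) if 0 else b[0:300,0:400]])[:,:,::-1])
E
```

```text
t 22.4833 lane mm [156.56  -0.41 212.26] rot err [-0.05  0.03  0.1 ] F lane [ 0.6 -1.3 -0.4] w 0.0863 v 0.042
side pred tall top [[299.0, 213.0], [278.0, 202.0], [287.0, 182.0], [307.0, 192.0]]
wrist pred tall top/low/wall [[208.0, 154.0], [285.0, 154.0], [136.0, 147.0], [212.0, 146.0], [126.0, 152.0]]
```

View pics/s3c.png

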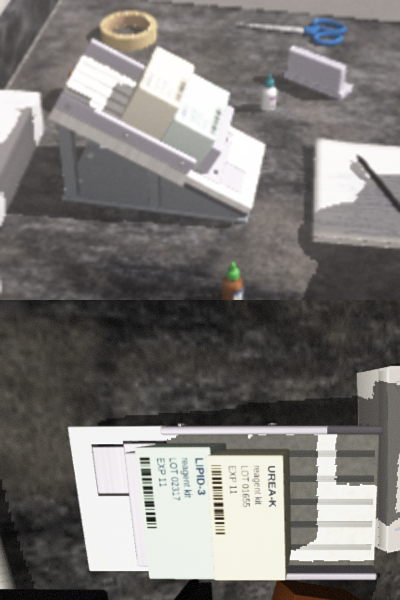

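The tall box rests against the low box, and both are upright and square. The tall box's upper corner is at (285,155) in the wrist view, against a predicted (285,154).

```bash
python3 - <<'E'
from h import *
print(robot.hand_in(), robot.get_obs()["time"])
E
```

```text
the job is handed in; nothing more can be done
the job is handed in; nothing more can be done
```

The lane is loaded as asked, and I handed the job in at about 22.5 s.

- **End stop:** I picked the stop with its tab on the +y side, turned it and tilted it 26°, and seated it in the pocket. The wrist view showed its base flush with the rim. It sits about 2 mm downhill of centre, within the pocket's clearance.
- **Boxes:** I released the low box on the upper lane, and it slid down to rest against the stop. I then released the tall box, which slid down to rest against the low one. In the last side and wrist views both stood upright with their long sides across the lane. The tall box's corner was within 1 px of the predicted position.
- **Checks that disagreed:**
  - My first rough lane position from the side view was about 4 cm off, and the wrist-camera fit replaced it.
  - Fitting the lane's height gave 61 mm where 65 mm is stated. I used 65 mm, and the stop met the pocket floor within 1 mm of where that predicts.
- **Forces and other items:** The highest force I read was about 14 N. I moved nothing else, and in the last side view the spare stop stood where it was.

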